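# Load the gravity chute of the tapping station

## Robot

A 7-joint arm with a two-finger parallel gripper is mounted at the origin on the work surface. World frame = base frame: x ahead of the robot, y to its left, z up, the work surface at z = 0. Lengths are in m, angles in rad, forces in N, time in s.
With the tool pointing down it reaches from about 0.425 to 0.8 m from the base axis. Payload 8.3 kg.
Tool frame: the origin (TCP) lies at the very end of the fingers, on their centre line; the grasp point (between the pads) lies 19 mm behind it (pinch_z is the z of the grasp point in the tool frame, in m); z points along the fingers, y is the direction in which the jaws open and shut (so a half turn about z gives the same grasp; the last joint's range is limited). The gripper opens to 85 mm and grips with 20 to 120 N. Pads are 22 mm wide; open, the fingers measure 114 mm over their backs; the gripper's body (76 mm by 85 mm) begins 54 mm behind the grasp point. The pads swing forward as they close: fully open they stand 13 mm farther back than shut.
Start: joints at [-1.29, 0.383, 0.016, 1.37, -0.006, 1.388, -0.046], TCP at [0.211, 0.588, 0.231] pointing down, gripper open.
Joint ranges: [-2.95, 2.95], [-0.25, 2.06], [-1.52, 1.56], [0.18, 2.33], [-1.44, 4.58], [0.02, 2.06], [-3.01, 3.01]. Speed limits (rad/s): [2.39, 2.39, 3.01, 3.01, 3.14, 3.14, 3.14].

## Interface

Orientations are given as a unit quaternion [w, x, y, z].
In Python, from bench import get_state, camera, get_calibration, sign_off, pinch_z gives the robot as it stands. The module is installed in compiled form; this text tells all that it offers.
- The arm moves only by the shell command python3 -m pendant 'ROWS' [OPENING]. ROWS is a JSON object of lists of equal length, an entry for each row: "xyz": the shift along the tool's x, y, z in m, a list of three; "turn": the turn, a rotation vector about the tool's x, y, z in degrees, a list of three. A call has 1 to 10 rows; each row is the pose to reach, as a shift and turn from the pose measured when the call began, along the tool's axes at that moment; what a row does not reach only later rows make up. A row lasts 1/12 s, in which the tool goes at most 41.7 mm and 7.16 degrees, less where a joint would pass 70% of its speed; a pose out of reach is approached as far as the arm can. A call with a gripper value outside its range is refused whole. OPENING is the finger opening in m, from 0 to 0.0854, set as the call begins (- or left out, the last holds). The fingers move at their own pace and stop on an object; the grip force is fixed at half the most. Time passes only in rows, so rows that repeat a pose let the fingers close. It gives the time, the measured TCP pose, the force and the opening at its end, in the units of the state.
- get_state(): the state, without advancing time (a new reading comes with each control period).
- camera(name): name is "side" or "top"; returns the picture (480x640x3 uint8, red, green, blue); there is no depth.
- get_calibration(name): a dict with "camera_matrix" (3x3 intrinsics, pixels), "distortion" ([k1, k2, p1, p2, k3] as OpenCV has them; the pictures are not rectified), "extrinsics" (4x4, takes a point from world to camera coordinates). Camera axes: x right, y up, looking along -z (the intrinsics and any distortion apply to the point x, -y, -z); pixel columns grow to the right and rows downward; lengths in m; the calibration is good to about 2 mm. A picture is of the moment at which its call begins. get_calibration takes no time and is no camera call.
- sign_off(): hands the job in, once; it reports no verdict.
The state is a dict: "t": time; "joints": joint angles; "qd": joint speeds; "joint_torque": joint torques, N m; "ee_pos": TCP position; "tcp_rot": TCP orientation; "ft_force": force on the tool from outside, world axes, zero at the start; "ft_torque": the same for the moment, N m; "finger_gap": finger opening in m.
Only numpy, scipy, OpenCV 4.12 (cv2) and the standard library are available. Lean on these libraries where they do the work, as an engineer would, in place of code of your own. Each camera call takes 0.05 s, during which the arm holds its last target. There are 200 camera calls.

## Task

Load the tapping station's sloped chute: swing the gate bar at its lower end all the way down across the lane first, then slide both aluminium plates off the loading deck into the lane so that they run down and end one behind the other, flat on the lane floor, the first against the gate and the second against the first. Leave the chuck, drill case, oil bottle and spare jaw where they are.

Things in the scene. Friction and masses are not known exactly. Their poses are not given: they have to be found in the camera images.
- chute: Fixed blue-grey gravity chute on legs. Origin: middle of the edge where the level deck breaks over into the lane, on the deck's top, 160 mm above the bench; x level, downhill; y across; z up. Deck: x -205 to 0, y -54 to +185 mm, smooth (friction about 0.25), open at x = -205 and y = +185. One plate lies ahead of the lane (y 0 to 20), the other in the bay (point bay).
- fence (a point): Point on the chute at x = -110, y = -50: inner face, at deck level, of the fence 35 mm high that runs along the whole deck, in line with the lane's wall on that side.
- bay (a point): Point on the deck at chute x = -110, y = 121: the parking bay beside the lane's approach. A fence 24 mm high closes its front along x = -4 to 0, y = 65 to 185 mm; a slanting lead-in of that height runs from (x -45, y 64) to the lane's wall at (x 0, y 50). So the second plate must go sideways before it can enter the lane.
- lane: Sloped lane, fixed to the chute: slick white floor (friction about 0.25) falling 25 degrees, 100 mm between walls 35 mm high. Origin: on the floor, mid-lane, at the uphill face of the closed gate, 250 mm down the slope from the break-over edge. x down the slope, y as the chute's, z square to the floor. Plates pushed past the edge slide down alone; with the gate up they shoot off the end.
- gate (a joint): Gate: steel bar 137 x 20 x 8 mm, black ball (24 mm, centre 143 mm from the hinge) at its end, turning about the lane's x direction at point gate_hinge. 0 = fully down across the lane in the fork on the far wall, bar 6 to 26 mm above the floor; value = rad swung up: 1.57 square to the floor, limit 1.8 leaning outwards. A friction washer (0.15 N m) holds it where left; 2 to 3 N at mid-bar moves it.
- gate_hinge (a point): Hinge of the gate, at x 4, y 68, z 16 mm in the lane's frame, on the bar's centre line. From here the bar points along (y, z) = (-cos, +sin) of the gate's angle in the lane's frame.
- gate_bar (a point): Point on the centre line of the gate bar, 80 mm from the hinge; it moves with the bar.
- plate_a: Square milled aluminium plate, 86 x 86 x 25 mm, about 0.5 kg, four pilot holes in its top; too wide for most grippers, it slides easily. Origin: centre of the underside, z up, x and y square to the sides. Either of the two like plates may lie ahead of the lane or in the bay.
- plate_b: The other plate, the same in every way.
- lathe_chuck: Bystander: steel three-jaw chuck, 130 mm across, 74 mm high, on the bench. Origin under its centre.
- drill_case: Bystander: grey steel drill case, 110 x 170 mm, 35 mm high, its lid standing open to 140 mm height. Origin under its centre.
- oil_bottle: Bystander: amber bottle, 64 mm across, 170 mm high. Origin under its centre.
- spare_jaw: Bystander: stepped steel chuck jaw, 75 x 30 x 36 mm, on the bench. Origin under its centre.
Mind the look-alikes: they are no part of the job. Leave any purple look-alike of the plate_b alone.

How it is judged:
On the way:
1. the gate is fully down (within 0.06 rad) while both plates are still on the deck (value of joint gate below 0.06 rad and x of each of plate_a, plate_b in the frame of chute below -0.02 m and z of each of plate_a, plate_b in the frame of chute above -0.006 m), for 0.2 s.
At the end, for the whole second after the job is handed in: Gate down (within 0.06 rad); both plates at rest, flat on the lane floor (within 6 mm, 0.08 rad), within 12 mm of mid-lane: one against the gate (centre 38 to 54 mm uphill of its face), the other right behind it (122 to 150 mm); either plate may be first (value of joint gate below 0.06 rad and ((x of plate_a in the frame of lane between -0.054 and -0.038 m and y of plate_a in the frame of lane between -0.012 and 0.012 m and z of plate_a in the frame of lane between -0.006 and 0.006 m and angle between the z axis of each of plate_a, plate_b and the z axis of lane, either way round below 0.08 rad and x of plate_b in the frame of lane between -0.15 and -0.122 m and y of plate_b in the frame of lane between -0.012 and 0.012 m and z of plate_b in the frame of lane between -0.006 and 0.006 m) or (x of plate_b in the frame of lane between -0.054 and -0.038 m and y of plate_b in the frame of lane between -0.012 and 0.012 m and z of plate_b in the frame of lane between -0.006 and 0.006 m and angle between the z axis of each of plate_b, plate_a and the z axis of lane, either way round below 0.08 rad and x of plate_a in the frame of lane between -0.15 and -0.122 m and y of plate_a in the frame of lane between -0.012 and 0.012 m and z of plate_a in the frame of lane between -0.006 and 0.006 m)) and linear speed of each of plate_a, plate_b below 0.02 m/s); the robot touches nothing.
It fails at once if the lathe chuck is moved by more than 20 mm (distance of lathe_chuck from where it was at the start of the episode above 0.02 m).
It fails at once if the drill case is moved by more than 20 mm (distance of drill_case from where it was at the start of the episode above 0.02 m).
It fails at once if the oil bottle is moved by more than 20 mm (distance of oil_bottle from where it was at the start of the episode above 0.02 m).
It fails at once if the spare jaw is moved by more than 20 mm (distance of spare_jaw from where it was at the start of the episode above 0.02 m).
It also fails if it takes over 72 s, if anything falls off the work surface, if the arm or the gripper's body presses on something with over 40 N, if the wrist force passes 120 N, or if a joint passes its speed limit or range.

## Working session

There is one attempt and no reset: what is moved stays moved. The work goes in short steps, Python scripts to look and compute and a shell command to move; the robot and the scene stay as the last step left them, time stands still between calls to the robot, and variables do not carry over. Pictures are saved under pics/ and viewed, about 8 in all and at most 12, crops included, and the job is handed in when it is done.

```bash
mkdir -p pics; ls; python3 - <<'E'
from bench import *
import cv2,json
for n in("side","top"):
    cv2.imwrite(f"pics/{n}0.png",cv2.cvtColor(camera(n),cv2.COLOR_RGB2BGR))
    print(n,get_calibration(n))
s=get_state();print(s['t'],s['ee_pos'],s['tcp_rot'],s['finger_gap'],s['ft_force'], pinch_z)
E
```

```text
pics
side {'camera_matrix': array([[623.98377123,   0.        , 310.52134301],
       [  0.        , 623.98377123, 236.71764973],
       [  0.        ,   0.        ,   1.        ]]), 'distortion': array([-0.04825236,  0.        ,  0.        ,  0.        ,  0.        ]), 'extrinsics': array([[ 0.82594517, -0.56362807, -0.01174663, -0.49513621],
       [ 0.3116081 ,  0.43907057,  0.84268466, -0.2792606 ],
       [-0.46980312, -0.69967166,  0.53827928, -1.30000112],
       [ 0.        ,  0.        ,  0.        ,  1.        ]])}
top {'camera_matrix': array([[565.61079484,   0.        , 329.31565503],
       [  0.        , 565.61079484, 232.62384856],
       [  0.        ,   0.        ,   1.        ]]), 'distortion': array([-0.09583051,  0.        ,  0.        ,  0.        ,  0.        ]), 'extrinsics': array([[ 2.27497867e-02, -9.99740640e-01,  1.04914950e-03,
        -4.68033606e-02],
       [ 9.91387605e-01,  2.26950609e-02,  1.28978878e-01,
        -5.90650391e-01],
       [-1.28969236e-01, -1.89412814e-03,  9.91646786e-01,
        -1.56908381e+00],
       [ 0.00000000e+00,  0.00000000e+00,  0.00000000e+00,
         1.00000000e+00]])}
0.1 [0.21043665 0.58802561 0.23036283] [-1.41984161e-04  1.70999264e-01  9.85270752e-01 -8.81446748e-04] 0.08531416035799415 [-0.4529845  -0.04939022  0.27037964] -0.0187
```

View pics/side0.png

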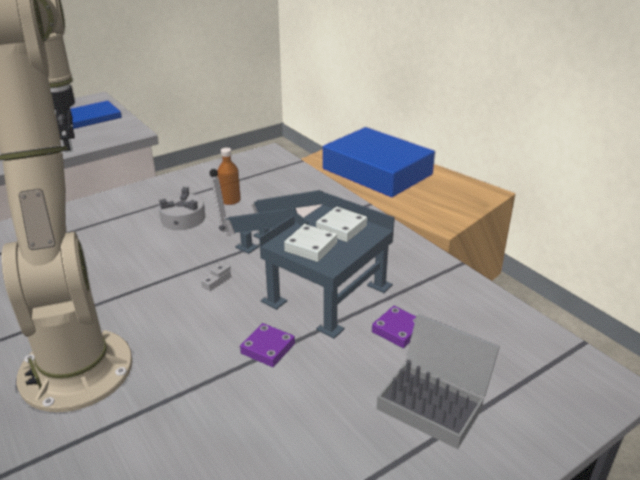

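View pics/top0.png

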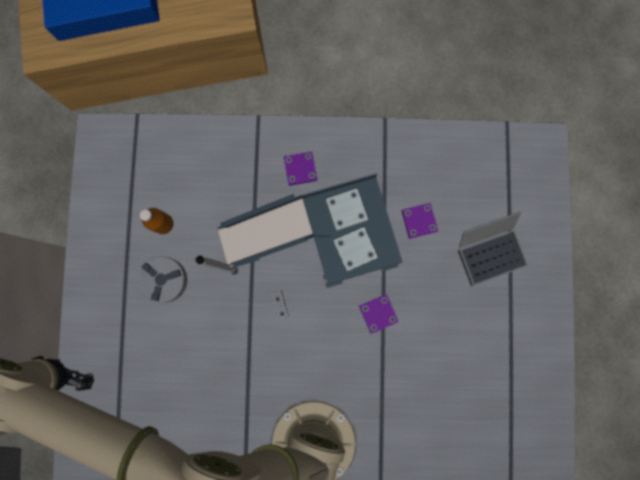

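The pictures show a chute falling to image left (world +y). In top, the white plates are at (346,208), ahead of the lane, and (355,249), in the bay. The raised gate bar runs from (236,268) to a ball at (201,260). The look-alikes are the purple plates at top (300,168), (420,220) and (379,314), all on the bench. The aluminium plates on the deck are the ones I want. I'll check with a close crop.

```bash
python3 - <<'E'
import cv2
a=cv2.imread("pics/top0.png")[165:295,190:410];cv2.imwrite("pics/topc.png",cv2.resize(a,None,fx=3.6,fy=3.6,interpolation=cv2.INTER_CUBIC))
E
```

```text
(no output)
```

View pics/topc.png

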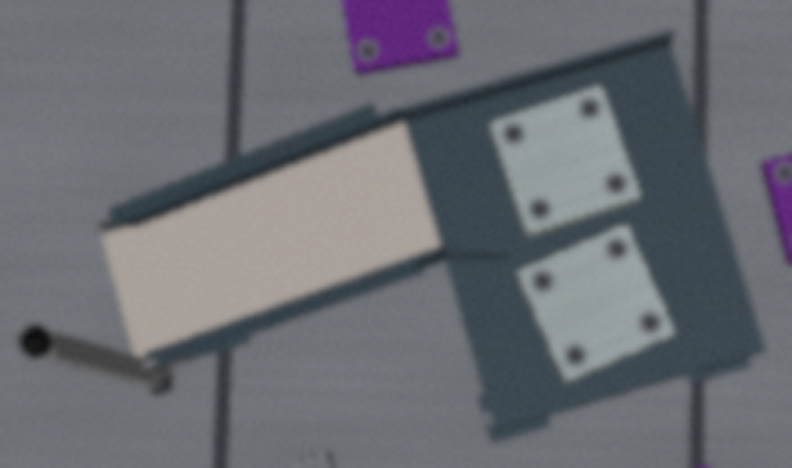

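```bash
cat > h.py <<'E'
import numpy as np,cv2
from bench import *
from scipy.optimize import least_squares
from scipy.spatial.transform import Rotation as R
def ray(n,uv):
    c=get_calibration(n);p=cv2.undistortPoints(np.array([[uv]],float),c['camera_matrix'],c['distortion'])[0,0]
    E=c['extrinsics'];return -E[:3,:3].T@E[:3,3],E[:3,:3].T@np.array([p[0],-p[1],-1])
def onz(n,uv,z):
    o,d=ray(n,uv);return o+d*(z-o[2])/d[2]
def proj(n,P):
    c=get_calibration(n);E=c['extrinsics'];q=np.atleast_2d(P)@E[:3,:3].T+E[:3,3];q=q*[1,-1,-1]
    return cv2.projectPoints(q,np.zeros(3),np.zeros(3),c['camera_matrix'],c['distortion'])[0][:,0]
def tri(a,b):
    (o1,d1),(o2,d2)=ray("top",a),ray("side",b)
    A=np.c_[d1,-d2];t=np.linalg.lstsq(A,o2-o1,rcond=None)[0];p,q=o1+d1*t[0],o2+d2*t[1]
    return (p+q)/2,np.linalg.norm(p-q)
def chuteT(x,y,a): # chute->world
    T=np.eye(4);T[:3,:3]=R.from_euler('z',a).as_matrix();T[:3,3]=[x,y,.16];return T
s=np.radians(25)
L=np.eye(4);L[:3,:3]=R.from_euler('y',s).as_matrix();L[:3,3]=[.25*np.cos(s),0,-.25*np.sin(s)] # lane->chute
def w(T,p): return (T@np.r_[p,1])[:3]
def save(n,f,crop=None,k=1):
    a=cv2.cvtColor(camera(n),cv2.COLOR_RGB2BGR)
    if crop: a=a[crop[1]:crop[3],crop[0]:crop[2]]
    cv2.imwrite(f,cv2.resize(a,None,fx=k,fy=k,interpolation=cv2.INTER_CUBIC))
def plates(n="top",z=.185,im=None):
    a=camera(n) if im is None else im
    h=cv2.cvtColor(a,cv2.COLOR_RGB2HSV).astype(int)
    A=a.astype(int)
    m=((A.min(2)>130)&(A[...,0]<=A[...,1]+2)).astype(np.uint8);m[:165]=0;m[295:]=0;m[:,:210]=0;m[:,410:]=0
    m=cv2.morphologyEx(m,cv2.MORPH_CLOSE,np.ones((5,5)));m=cv2.morphologyEx(m,cv2.MORPH_OPEN,np.ones((5,5)))
    out=[]
    for c in cv2.findContours(m,0,1)[0]:
        if cv2.contourArea(c)<300: continue
        P=np.array([onz(n,p,z)[:2] for p in c[:,0].astype(float)],np.float32)
        out.append(cv2.minAreaRect(P))
    return out
E
python3 - <<'E'
from h import *
print("cam",ray("top",(320,240))[0])
f=lambda x,y:(190+x/3.6-.4,165+y/3.6-.4)
obs=[(f(410,122),(0,-.05,.0)),(f(441,247),(0,.05,0)),(f(763,350),(-.205,.185,0)),(f(672,38),(-.205,-.052,.035))]
def r(v):
    T=chuteT(*v);return np.concatenate([proj("top",w(T,q))[0]-u for u,q in obs])
q0=onz("top",obs[0][0],.16);q1=onz("top",obs[1][0],.16);print(q0,q1,np.linalg.norm(q1-q0))
S=least_squares(r,[.6,0,1.6]);print(S.x,np.degrees(S.x[2]),S.fun.round(1))
T=chuteT(*S.x);np.save("T.npy",T)
im=cv2.cvtColor(cv2.imread("pics/top0.png"),cv2.COLOR_BGR2RGB)
for p in plates(im=im):
    c=np.linalg.inv(T)@[*p[0],.185,1];print("plate",p,c.round(4))
print("ball",tri(f(36,341),(214,173)))
b=tri(f(36,341),(214,173))[0]
TL=T@L;bl=np.linalg.inv(TL)@np.r_[b,1];print("ball lane",bl);h=w(TL,[.004,.068,.016]);print("hinge",h,proj("top",h),proj("side",h))
print("gate ang",np.arctan2(bl[2]-.016,.068-bl[1]),np.hypot(bl[2]-.016,.068-bl[1]))
print("lane x",TL[:3,:3])
for q in [(0,-.05,0),(0,.05,0),(-.205,.185,0),(-.205,-.05,.035),(0,.185,.024)]:print(q,w(T,q).round(3),proj("side",w(T,q)).round(1))
E
```

```text
cam [ 0.3842647  -0.03635842  1.63220745]
[0.66525803 0.0368692  0.16      ] [0.57314556 0.01159036 0.16      ] 0.0955181985046443
[0.61850557 0.02582238 1.86688555] 106.96466267782807 [-1.3 -0.4  0.1  0.9  0.1  0.7  1.1 -1.2]
plate ((0.532990574836731, -0.10086780786514282), (0.08430403470993042, 0.08338776230812073), 25.193302154541016) [-0.0962  0.1188  0.025   1.    ]
plate ((0.6359051465988159, -0.07664573192596436), (0.08308522403240204, 0.08349098265171051), 19.8968448638916) [-0.1031  0.0133  0.025   1.    ]
ball (array([0.49607941, 0.29692455, 0.19191558]), np.float64(0.0025573695061522346))
ball lane [0.00389704 0.03799608 0.15360908 1.        ]
hinge [0.48432279 0.23263377 0.06715589] [[232.6854576  267.40126175]] [[224.96370305 225.26366498]]
gate ang 1.3561188502221455 0.1408420904409098
lane x [[-0.26444416 -0.9564849  -0.12331234]
 [ 0.86686971 -0.29178185  0.40422798]
 [-0.42261826  0.          0.90630779]]
(0, -0.05, 0) [0.666 0.04  0.16 ] [[322.8 204.2]]
(0, 0.05, 0) [0.571 0.011 0.16 ] [[297.1 220.7]]
(-0.205, 0.185, 0) [ 0.501 -0.224  0.16 ] [[331.5 278.5]]
(-0.205, -0.05, 0.035) [ 0.726 -0.156  0.195] [[393.5 217.9]]
(0, 0.185, 0.024) [ 0.442 -0.028  0.184] [[258.1 236.3]]
```

```bash
cat >> h.py <<'E'
T=np.load("T.npy") if __import__('os').path.exists("T.npy") else None
def tgt(*chute_pts): # chute-frame TCP targets -> shifts along the current tool axes
    s=get_state();q=s['tcp_rot'];Rt=R.from_quat([q[1],q[2],q[3],q[0]]).as_matrix()
    Rg=T[:3,:3]@np.diag([1,-1,-1.]) # tool x=chute x, y=-chute y, z down
    print("now chute",(np.linalg.inv(T)@np.r_[s['ee_pos'],1])[:3].round(4),"turn->A",np.degrees(R.from_matrix(Rt.T@Rg).as_rotvec()).round(1),"f",np.round(s['ft_force'],1),"t",s['t'])
    for p in chute_pts: print(np.round(p,4),"shift mm",(1e3*Rt.T@(w(T,p)-s['ee_pos'])).round(1))
E
python3 - <<'E'
from h import *
def corner(th,r,off): 
    u=np.array([-np.cos(th),np.sin(th)]);n=np.array([np.sin(th),np.cos(th)])
    y,z=np.array([.068,.016])+r*u+(.010+off)*n+[.0143,0]
    return w(L,[.004,y,z])
p0=corner(1.356,.11,.03);print("above",p0)
tgt(p0+[0,0,.06],p0)
for th,r in zip([1.356,1.1,.85,.6,.4,.2,.1,0],[.11,.11,.108,.105,.1,.097,.095,.095]): 
    p=corner(th,r,0);print(th,p.round(4),"from p0, tool mm",((p-p0)*[1,-1,-1]*1e3).round(1),"world",w(T,p).round(3))
E
```

```text
above [0.28598699 0.09793446 0.01228588]
now chute [0.6568 0.2263 0.0704] turn->A [-0.1  0.  53.3] f [-0.5 -0.   0.3] t 0.1
[0.286  0.0979 0.0723] shift mm [-324.3 -220.9   -1.5]
[0.286  0.0979 0.0123] shift mm [-324.3 -220.8   58.5]
1.356 [0.2833 0.0686 0.0065] from p0, tool mm [-2.7 29.3  5.8] world [0.47  0.277 0.166]
1.1 [2.803e-01 4.130e-02 1.000e-04] from p0, tool mm [-5.7 56.6 12.2] world [0.497 0.282 0.16 ]
0.85 [ 0.274   0.0185 -0.0133] from p0, tool mm [-11.9  79.4  25.6] world [0.521 0.283 0.147]
0.6 [ 0.2655  0.0013 -0.0316] from p0, tool mm [-20.5  96.6  43.9] world [0.54  0.279 0.128]
0.4 [ 0.2573 -0.0059 -0.0492] from p0, tool mm [-28.7 103.8  61.5] world [0.549 0.274 0.111]
0.2 [ 0.2493 -0.0108 -0.0665] from p0, tool mm [-36.7 108.7  78.8] world [0.556 0.267 0.094]
0.1 [ 0.2452 -0.0112 -0.0752] from p0, tool mm [-40.8 109.2  87.5] world [0.558 0.264 0.085]
0 [ 0.2412 -0.0127 -0.0838] from p0, tool mm [-44.8 110.6  96.1] world [0.56  0.26  0.076]
```

```bash
python3 -m pendant '{"xyz":[[-25,-17,0],[-60,-40,0],[-95,-65,0],[-130,-90,0],[-165,-113,0],[-200,-137,0],[-235,-160,0],[-270,-184,0],[-300,-204,0],[-324,-221,0]],"turn":[[0,0,5],[0,0,11],[0,0,17],[0,0,23],[0,0,29],[0,0,35],[0,0,41],[0,0,47],[0,0,51],[0,0,53.3]]}' 0 2>&1 | tail -3
python3 - <<'E'
from h import *
tgt([.286,.098,.0123])
E
```

```text
tcp_rot: [0.0, 0.596, 0.803, -0.001]
ft_force: [1.0, 0.6, -0.4]
finger_gap: 0.0001
now chute [0.2613 0.0899 0.0716] turn->A [-0.1  0.1 -0.2] f [ 1.   0.6 -0.4] t 0.9333
[0.286  0.098  0.0123] shift mm [24.8 -8.1 59.3]
```

The last call used mm where the tool expects m. The per-row cap kept it on course, so I'll continue in metres.

```bash
python3 -m pendant '{"xyz":[[0.025,-0.008,0],[0.025,-0.008,0.02],[0.025,-0.008,0.045],[0.025,-0.008,0.059],[0.025,-0.008,0.059]],"turn":[[0,0,0],[0,0,0],[0,0,0],[0,0,0],[0,0,0]]}' 0 2>&1 | tail -3
python3 - <<'E'
from h import *
tgt([.2833,.0686,.0065],[.274,.0185,-.0133],[.2412,-.0127,-.0838])
save("side","pics/s1.png",(140,120,440,320),2.6)
E
```

```text
tcp_rot: [-0.001, 0.596, 0.803, -0.004]
ft_force: [-0.7, -1.0, 0.5]
finger_gap: 0.0002
now chute [0.2856 0.1002 0.009 ] turn->A [-0.4  0.2 -0.2] f [-0.7 -1.   0.5] t 1.35
[0.2833 0.0686 0.0065] shift mm [-2.2 31.6  2.3]
[ 0.274   0.0185 -0.0133] shift mm [-11.2  81.9  21.8]
[ 0.2412 -0.0127 -0.0838] shift mm [-43.7 113.7  92.2]
```

View pics/s1.png

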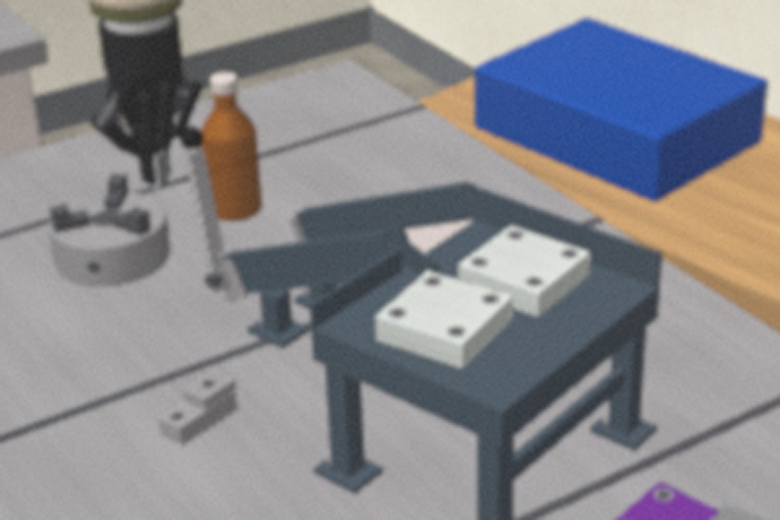

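```bash
python3 -m pendant '{"xyz":[[-0.001,0.016,0],[-0.002,0.031,0.002],[-0.005,0.059,0.009],[-0.011,0.082,0.022],[-0.020,0.099,0.041],[-0.028,0.106,0.058],[-0.036,0.110,0.075],[-0.040,0.111,0.084],[-0.040,0.111,0.084]],"turn":[[0,0,0],[0,0,0],[0,0,0],[0,0,0],[0,0,0],[0,0,0],[0,0,0],[0,0,0],[0,0,0]]}' 0 2>&1 | tail -3
python3 - <<'E'
from h import *
tgt([.2412,-.0127,-.0838])
save("top","pics/t2.png",(180,160,420,320),3.2)
E
```

```text
tcp_rot: [-0.001, 0.597, 0.802, -0.004]
ft_force: [-0.7, -0.1, -0.8]
finger_gap: -0.0003
now chute [ 0.2437 -0.0106 -0.0747] turn->A [-0.4  0.2 -0.3] f [-0.7 -0.1 -0.8] t 2.15
[ 0.2412 -0.0127 -0.0838] shift mm [-2.5  2.2  9.1]
```

View pics/t2.png

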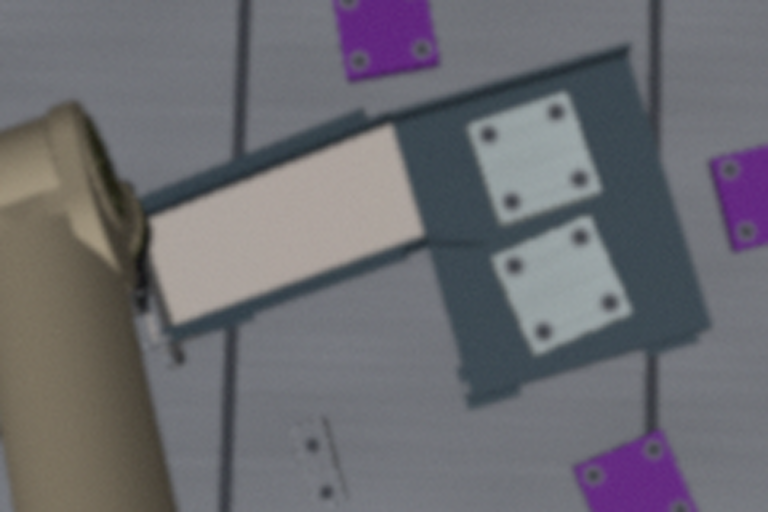

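The arm hides the gate, but the bar is now lying towards the lane. I'll press the last part down slowly.

```bash
python3 -m pendant '{"xyz":[[-0.002,0.001,0.004],[-0.003,0.002,0.008],[-0.003,0.002,0.011],[-0.003,0.002,0.012],[-0.003,0.002,0.012]],"turn":[[0,0,0],[0,0,0],[0,0,0],[0,0,0],[0,0,0]]}' 0 2>&1 | tail -3
python3 - <<'E'
from h import *
tgt([.2412,-.0127,-.0838])
E
```

```text
tcp_rot: [-0.0, 0.597, 0.802, -0.002]
ft_force: [-3.8, -2.9, 13.3]
finger_gap: 0.0
now chute [ 0.242  -0.0138 -0.0827] turn->A [-0.2  0.1 -0.2] f [-3.8 -2.9 13.3] t 2.6167
[ 0.2412 -0.0127 -0.0838] shift mm [-0.8 -1.1  1.1]
```

13 N upwards at the nominal stop height means the gate has bottomed. Next I'll lift, fly to the near side of the bay plate and turn so the open jaws push sideways. That squares both plates up towards the fence.

```bash
python3 -m pendant '{"xyz":[[0,0,-0.030],[0,0,-0.070],[0,0,-0.110],[0,0,-0.145],[-0.025,-0.017,-0.155],[-0.055,-0.037,-0.155],[-0.088,-0.060,-0.155],[-0.120,-0.082,-0.155],[-0.150,-0.102,-0.155],[-0.180,-0.122,-0.155]],"turn":[[0,0,0],[0,0,0],[0,0,5],[0,0,11],[0,0,17],[0,0,24],[0,0,31],[0,0,38],[0,0,45],[0,0,52]]}' 0.06 2>&1 | tail -3
python3 - <<'E'
from h import *
tgt([-.096,.205,.07],[-.096,.198,.004])
s=get_state();print(s['joints'].round(2) if hasattr(s['joints'],'round') else s['joints'])
E
```

```text
tcp_rot: [0.0, 0.889, 0.457, -0.001]
ft_force: [0.4, -0.6, 0.3]
finger_gap: 0.0599
now chute [0.0619 0.1097 0.0734] turn->A [ -0.1   0.1 -52.5] f [ 0.4 -0.6  0.3] t 3.45
[-0.096  0.205  0.07 ] shift mm [-171.7   67.4    3.8]
[-0.096  0.198  0.004] shift mm [-166.    71.6   69.8]
[-0.74  0.11  0.62  1.73 -0.06  1.33 -0.73]
```

```bash
python3 -m pendant '{"xyz":[[-0.030,0.012,0],[-0.065,0.025,0],[-0.100,0.040,0],[-0.132,0.053,0],[-0.155,0.062,0],[-0.168,0.068,0.004],[-0.172,0.068,0.004]],"turn":[[0,0,6],[0,0,13],[0,0,20],[0,0,27],[0,0,33],[0,0,37.5],[0,0,37.5]]}' 0.06 2>&1 | tail -3
python3 - <<'E'
from h import *
tgt([-.096,.198,.004])
save("side","pics/s3.png",(140,120,440,320),2.6)
im=camera("top")
cv2.imwrite("pics/t3.png",cv2.resize(cv2.cvtColor(im,cv2.COLOR_RGB2BGR)[160:320,180:420],None,fx=3,fy=3))
for p in plates(im=im): print(p,(np.linalg.inv(T)@[*p[0],.185,1]).round(4))
E
```

```text
tcp_rot: [0.001, 0.99, 0.143, -0.0]
ft_force: [-0.1, 0.9, -0.5]
finger_gap: 0.06
now chute [-0.0991  0.2065  0.07  ] turn->A [  0.    0.1 -90.5] f [-0.1  0.9 -0.5] t 4.0333
[-0.096  0.198  0.004] shift mm [ 8.6 -3.2 66. ]
((0.5412935018539429, -0.0837632566690445), (0.04296846687793732, 0.0819951668381691), 67.48524475097656) [-0.0823  0.1058  0.025   1.    ]
((0.6359051465988159, -0.07664573192596436), (0.08308522403240204, 0.08349098265171051), 19.8968448638916) [-0.1031  0.0133  0.025   1.    ]
```

View pics/s3.png

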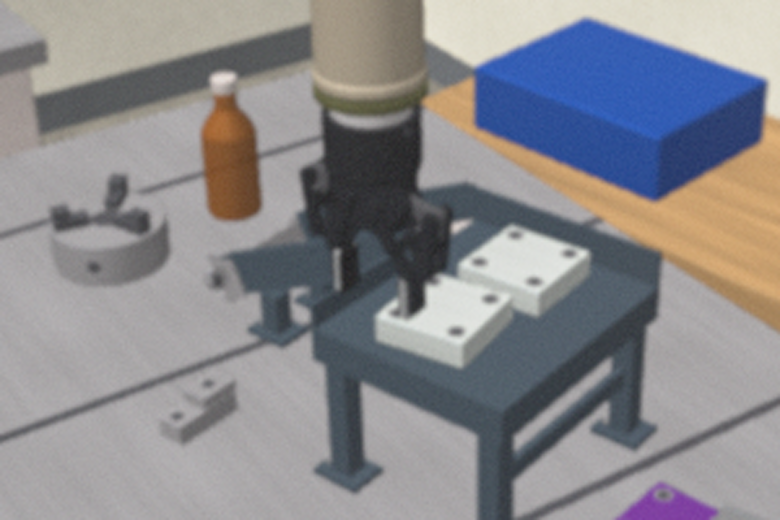

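The gate lies across the lane, and the jaws are over the near side of the deck, clear of the bay plate. I'll descend and push.

```bash
python3 -m pendant '{"xyz":[[0,-0.003,0.030],[0,-0.003,0.060],[0,-0.003,0.066],[0.010,-0.003,0.066],[0.020,-0.003,0.066],[0.028,-0.003,0.066],[0.036,-0.003,0.066],[0.043,-0.003,0.066],[0.049,-0.003,0.066],[0.054,-0.003,0.066]],"turn":[[0,0,0],[0,0,0],[0,0,0],[0,0,0],[0,0,0],[0,0,0],[0,0,0],[0,0,0],[0,0,0],[0,0,0]]}' 0.06 2>&1 | tail -3
python3 - <<'E'
from h import *
tgt([-.096,.138,.004])
im=camera("top")
for p in plates(im=im): print(p,(np.linalg.inv(T)@[*p[0],.185,1]).round(4))
E
```

```text
tcp_rot: [0.0, 0.989, 0.148, -0.001]
ft_force: [-5.3, -1.0, 1.3]
finger_gap: 0.0602
now chute [-0.0935  0.1507  0.0041] turn->A [ -0.1   0.1 -89.9] f [-5.3 -1.   1.3] t 4.9667
[-0.096  0.138  0.004] shift mm [12.7  2.5  0.1]
((0.6352751851081848, -0.07714981585741043), (0.09012152999639511, 0.0832742303609848), 17.542400360107422) [-0.1034  0.014   0.025   1.    ]
```

```bash
python3 -m pendant '{"xyz":[[0.005,0,0],[0.010,0,0],[0.014,0,0],[0.014,0,0],[-0.015,0,0],[-0.03,0,-0.01],[-0.03,0,-0.045],[-0.05,0,-0.075],[-0.08,0,-0.075],[-0.08,0,-0.075]],"turn":[[0,0,0],[0,0,0],[0,0,0],[0,0,0],[0,0,0],[0,0,0],[0,0,0],[0,0,0],[0,0,0],[0,0,0]]}' 0.06 2>&1 | tail -3
python3 - <<'E'
from h import *
tgt([-.19,-.005,.08])
im=camera("top")
cv2.imwrite("pics/t4.png",cv2.resize(cv2.cvtColor(im,cv2.COLOR_RGB2BGR)[160:320,180:420],None,fx=3.2,fy=3.2,interpolation=cv2.INTER_CUBIC))
for p in plates(im=im): print(p,(np.linalg.inv(T)@[*p[0],.185,1]).round(4))
E
```

```text
tcp_rot: [-0.0, 0.989, 0.146, 0.002]
ft_force: [0.1, -1.0, -0.6]
finger_gap: 0.0598
now chute [-0.0956  0.2327  0.0812] turn->A [  0.2  -0.2 -90.2] f [ 0.1 -1.  -0.6] t 5.85
[-0.19  -0.005  0.08 ] shift mm [237.9  93.8   2. ]
((0.6120384335517883, -0.083281971514225), (0.16945333778858185, 0.08402185142040253), 15.5748291015625) [-0.1025  0.038   0.025   1.    ]
```

View pics/t4.png

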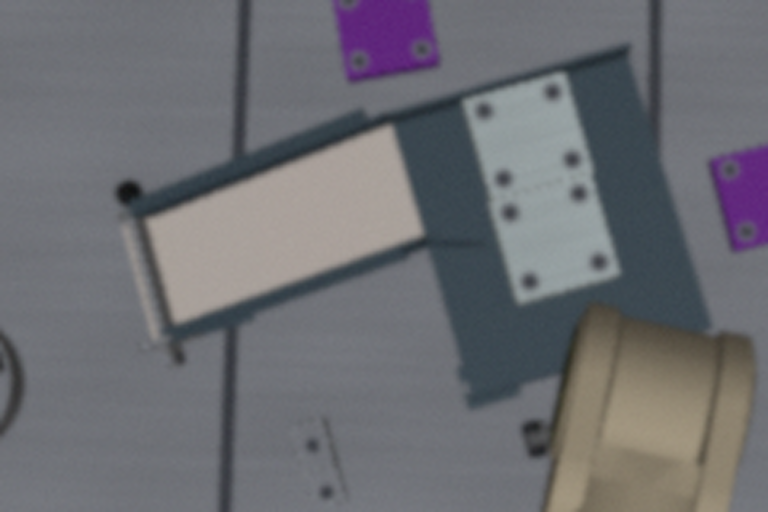

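Both plates are square against each other, and the gate is down with its ball at (128,192), at the far wall. Next I'll fly behind plate A, the one ahead of the lane.

```bash
python3 -m pendant '{"xyz":[[0.015,0.006,0],[0.045,0.018,0],[0.080,0.032,0],[0.115,0.046,0],[0.150,0.060,0],[0.180,0.070,0],[0.205,0.078,0],[0.220,0.083,0],[0.230,0.085,0],[0.238,0.085,0]],"turn":[[0,0,-5],[0,0,-11.5],[0,0,-18],[0,0,-25],[0,0,-32],[0,0,-39],[0,0,-46],[0,0,-53],[0,0,-60],[0,0,-67]]}' 0.03 2>&1 | tail -3
python3 - <<'E'
from h import *
tgt([-.18,-.005,.08],[-.18,-.005,.005])
E
```

```text
tcp_rot: [-0.0, 0.741, 0.671, 0.001]
ft_force: [0.6, 0.2, 0.1]
finger_gap: 0.0301
now chute [-0.1795 -0.0087  0.0789] turn->A [  0.1  -0.1 -22.6] f [0.6 0.2 0.1] t 6.7333
[-0.18  -0.005  0.08 ] shift mm [-1.9 -3.2 -1.2]
[-0.18  -0.005  0.005] shift mm [-2.  -3.3 73.8]
```

```bash
python3 -m pendant '{"xyz":[[-0.002,-0.003,0.005],[-0.002,-0.003,0.010],[-0.002,-0.003,0.015],[-0.002,-0.003,0.020],[-0.002,-0.003,0.040],[-0.002,-0.003,0.065],[-0.002,-0.003,0.074],[-0.002,-0.003,0.074]],"turn":[[0,0,-6.5],[0,0,-13],[0,0,-19],[0,0,-22.5],[0,0,-22.5],[0,0,-22.5],[0,0,-22.5],[0,0,-22.5]]}' 0.03 2>&1 | tail -3
python3 - <<'E'
from h import *
tgt([-.058,-.004,.005],[-.01,-.004,.012])
E
```

```text
tcp_rot: [-0.002, 0.596, 0.803, 0.001]
ft_force: [-0.7, -0.5, 0.5]
finger_gap: 0.0301
now chute [-0.1791 -0.0051  0.002 ] turn->A [-0.1 -0.2 -0.1] f [-0.7 -0.5  0.5] t 7.4
[-0.058 -0.004  0.005] shift mm [121.1  -1.3  -2.6]
[-0.01  -0.004  0.012] shift mm [169.2  -1.4  -9.5]
```

```bash
python3 -m pendant '{"xyz":[[0.010,0,-0.002],[0.020,0,-0.002],[0.030,0,-0.003],[0.040,0,-0.003],[0.050,0,-0.003],[0.060,0,-0.003],[0.070,0,-0.003],[0.080,0,-0.003],[0.090,0,-0.003],[0.100,0,-0.003]],"turn":[[0,0,0],[0,0,0],[0,0,0],[0,0,0],[0,0,0],[0,0,0],[0,0,0],[0,0,0],[0,0,0],[0,0,0]]}' 0.03 2>&1 | tail -3
python3 - <<'E'
from h import *
tgt([-.054,-.004,.005],[-.01,-.004,.012])
E
```

```text
tcp_rot: [-0.002, 0.596, 0.803, 0.001]
ft_force: [0.3, -1.9, 1.6]
finger_gap: 0.0297
now chute [-0.0782 -0.0053  0.0054] turn->A [-0.1 -0.2 -0.1] f [ 0.3 -1.9  1.6] t 8.2333
[-0.054 -0.004  0.005] shift mm [24.2 -1.3  0.5]
[-0.01  -0.004  0.012] shift mm [68.2 -1.4 -6.3]
```

```bash
python3 -m pendant '{"xyz":[[0.010,0,0],[0.020,0,0],[0.030,0,-0.001],[0.040,0,-0.003],[0.050,0,-0.005],[0.060,0,-0.006],[0.060,0,-0.006],[0.040,0,-0.03],[0.020,0,-0.065],[0.0,0,-0.075]],"turn":[[0,0,0],[0,0,0],[0,0,0],[0,0,0],[0,0,0],[0,0,0],[0,0,0],[0,0,0],[0,0,0],[0,0,0]]}' 0.03 2>&1 | tail -3
python3 - <<'E'
from h import *
tgt([-.095,.152,.08],[-.095,.152,.004])
im=camera("top")
cv2.imwrite("pics/t5.png",cv2.resize(cv2.cvtColor(im,cv2.COLOR_RGB2BGR)[160:320,180:420],None,fx=3.2,fy=3.2,interpolation=cv2.INTER_CUBIC))
E
```

```text
tcp_rot: [0.001, 0.595, 0.804, 0.002]
ft_force: [0.5, -0.2, 1.4]
finger_gap: 0.0299
now chute [-0.0795 -0.0066  0.0854] turn->A [ 0.2 -0.1 -0. ] f [ 0.5 -0.2  1.4] t 9.0667
[-0.095  0.152  0.08 ] shift mm [ -15.5 -158.6    4.7]
[-0.095  0.152  0.004] shift mm [ -15.6 -158.9   80.7]
```

View pics/t5.png

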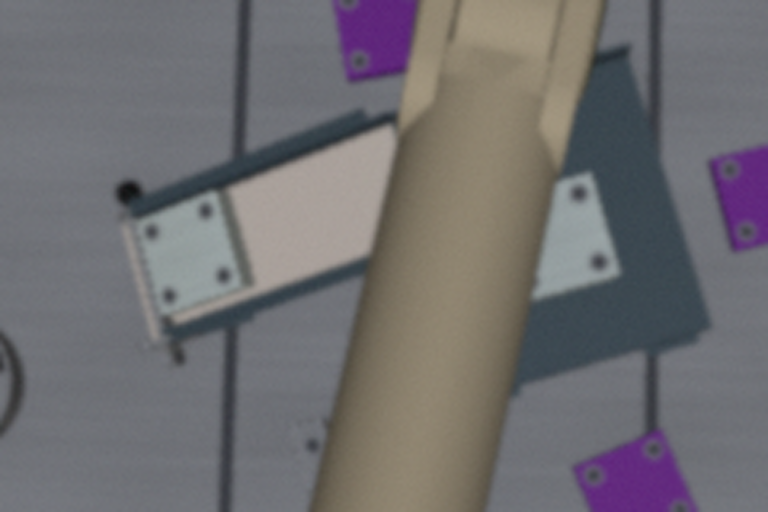

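Plate A rests on the lane floor against the gate, and the bay plate hasn't moved. I'll turn and take plate B sideways.

```bash
python3 -m pendant '{"xyz":[[-0.002,-0.010,0],[-0.005,-0.030,0],[-0.010,-0.055,0],[-0.015,-0.080,0],[-0.020,-0.105,0],[-0.022,-0.130,0],[-0.022,-0.150,0],[-0.022,-0.160,0],[-0.022,-0.166,0],[-0.022,-0.166,0]],"turn":[[0,0,5],[0,0,12],[0,0,19],[0,0,26],[0,0,33],[0,0,40],[0,0,47],[0,0,54],[0,0,61],[0,0,68]]}' 0.05 2>&1 | tail -3
python3 - <<'E'
from h import *
tgt([-.1,.160,.08],[-.1,.160,.004])
E
```

```text
tcp_rot: [0.001, 0.945, 0.327, 0.003]
ft_force: [0.7, -0.2, 0.4]
finger_gap: 0.0501
now chute [-0.1071  0.1625  0.0855] turn->A [  0.4  -0.1 -68.9] f [ 0.7 -0.2  0.4] t 9.95
[-0.1   0.16  0.08] shift mm [ 4.8 -5.8  5.5]
[-0.1    0.16   0.004] shift mm [ 4.4 -6.  81.5]
```

```bash
python3 -m pendant '{"xyz":[[0.004,-0.006,0],[0.004,-0.006,0.005],[0.004,-0.006,0.010],[0.004,-0.006,0.030],[0.004,-0.006,0.060],[0.004,-0.006,0.080],[0.004,-0.006,0.081],[0.004,-0.006,0.081]],"turn":[[0,0,7],[0,0,14],[0,0,21],[0,0,21],[0,0,21],[0,0,21],[0,0,21],[0,0,21]]}' 0.05 2>&1 | tail -3
python3 - <<'E'
from h import *
tgt([-.1,.051,.004])
im=camera("top")
for p in plates(im=im): print(p,(np.linalg.inv(T)@[*p[0],.185,1]).round(4))
E
```

```text
tcp_rot: [0.0, 0.989, 0.148, 0.002]
ft_force: [-0.5, -0.6, 0.9]
finger_gap: 0.0497
now chute [-0.1001  0.1612  0.004 ] turn->A [  0.2  -0.1 -89.9] f [-0.5 -0.6  0.9] t 10.6167
[-0.1    0.051  0.004] shift mm [1.102e+02 1.000e-01 4.000e-01]
((0.5477563142776489, 0.20625005662441254), (0.08539814502000809, 0.08109056204557419), 18.141389846801758) [0.1932 0.015  0.025  1.    ]
```

```bash
python3 -m pendant '{"xyz":[[0.010,0,0],[0.022,0,0],[0.034,0,0],[0.046,0,0],[0.058,0,0],[0.070,0,0],[0.082,0,0],[0.093,0,0],[0.102,0,0],[0.109,0,0]],"turn":[[0,0,0],[0,0,0],[0,0,0],[0,0,0],[0,0,0],[0,0,0],[0,0,0],[0,0,0],[0,0,0],[0,0,0]]}' 0.05 2>&1 | tail -3
python3 - <<'E'
from h import *
tgt([-.1,.051,.004])
E
```

```text
tcp_rot: [0.001, 0.989, 0.149, 0.004]
ft_force: [-2.1, -0.4, 0.3]
finger_gap: 0.0502
now chute [-0.1003  0.0497  0.0068] turn->A [  0.4  -0.2 -89.8] f [-2.1 -0.4  0.3] t 11.5
[-0.1    0.051  0.004] shift mm [-1.3 -0.3  2.8]
```

```bash
python3 -m pendant '{"xyz":[[-0.015,0,0],[-0.020,0,-0.020],[-0.020,0,-0.055],[-0.015,0.01,-0.080],[0,0.025,-0.080],[0.015,0.045,-0.080],[0.030,0.065,-0.080],[0.042,0.077,-0.080],[0.052,0.085,-0.080],[0.054,0.085,-0.080]],"turn":[[0,0,0],[0,0,0],[0,0,-5],[0,0,-12],[0,0,-19],[0,0,-26],[0,0,-33],[0,0,-40],[0,0,-47],[0,0,-54]]}' 0.03 2>&1 | tail -3
python3 - <<'E'
from h import *
tgt([-.182,-.004,.08],[-.182,-.004,.004])
im=camera("top")
for p in plates(im=im): print(p,(np.linalg.inv(T)@[*p[0],.185,1]).round(4))
E
```

```text
tcp_rot: [0.003, 0.812, 0.584, 0.003]
ft_force: [-0.6, 0.4, 0.1]
finger_gap: 0.0303
now chute [-0.1869 -0.0051  0.0871] turn->A [  0.5   0.1 -35.6] f [-0.6  0.4  0.1] t 12.3333
[-0.182 -0.004  0.08 ] shift mm [ 3.3 -3.8  7.1]
[-0.182 -0.004  0.004] shift mm [ 3.2 -4.4 83.1]
((0.5469125509262085, 0.20480461418628693), (0.08269210904836655, 0.0808810219168663), 19.94367218017578) [0.1921 0.0163 0.025  1.    ]
((0.6599603295326233, -0.0529860258102417), (0.07142432779073715, 0.05480417236685753), 1.316206693649292) [-0.0875 -0.0167  0.025   1.    ]
```

```bash
python3 -m pendant '{"xyz":[[0.003,-0.004,0],[0.003,-0.004,0],[0.003,-0.004,0],[0.003,-0.004,0.005],[0.003,-0.004,0.015],[0.003,-0.004,0.035],[0.003,-0.004,0.060],[0.003,-0.004,0.078],[0.003,-0.004,0.083],[0.003,-0.004,0.083]],"turn":[[0,0,-7],[0,0,-14],[0,0,-21],[0,0,-28],[0,0,-35],[0,0,-35.6],[0,0,-35.6],[0,0,-35.6],[0,0,-35.6],[0,0,-35.6]]}' 0.03 2>&1 | tail -3
python3 - <<'E'
from h import *
tgt([-.078,-.004,.005])
save("side","pics/s6.png",(200,120,440,300),3.2)
E
```

```text
tcp_rot: [0.002, 0.592, 0.806, 0.002]
ft_force: [0.0, 0.5, 1.1]
finger_gap: 0.0305
now chute [-0.1809 -0.0036  0.003 ] turn->A [0.3 0.1 0.5] f [0.  0.5 1.1] t 13.2167
[-0.078 -0.004  0.005] shift mm [102.9   1.3  -2.2]
```

View pics/s6.png

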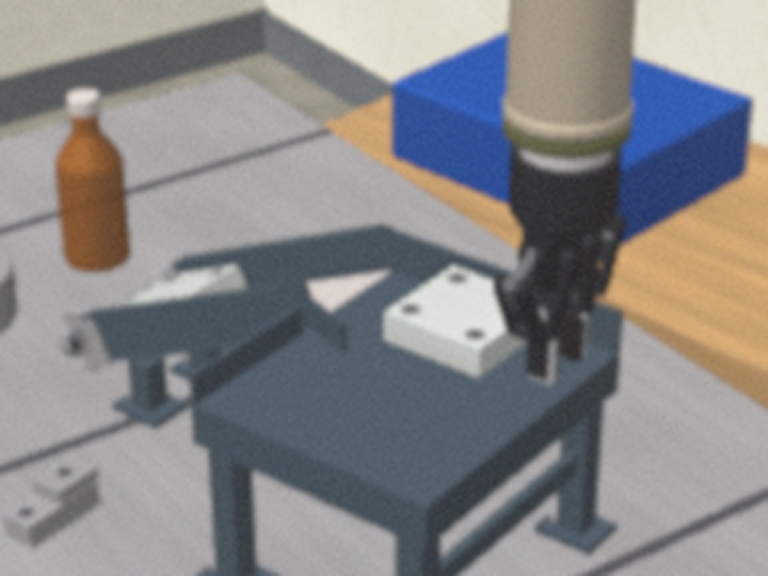

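Plate B is square by the fence, ahead of the lane, and the fingers are behind it. Pushing now.

```bash
python3 -m pendant '{"xyz":[[0.010,0,-0.002],[0.020,0,-0.002],[0.030,0,-0.002],[0.040,0,-0.002],[0.050,0,-0.002],[0.060,0,-0.002],[0.070,0,-0.002],[0.080,0,-0.002],[0.090,0,-0.002],[0.100,0,-0.002]],"turn":[[0,0,0],[0,0,0],[0,0,0],[0,0,0],[0,0,0],[0,0,0],[0,0,0],[0,0,0],[0,0,0],[0,0,0]]}' 0.03 2>&1 | tail -3
python3 - <<'E'
from h import *
tgt([-.02,-.004,.01])
E
```

```text
tcp_rot: [0.004, 0.591, 0.806, 0.002]
ft_force: [0.2, -1.4, 0.8]
finger_gap: 0.0302
now chute [-0.0805 -0.0033  0.0064] turn->A [0.4 0.2 0.5] f [ 0.2 -1.4  0.8] t 14.1
[-0.02  -0.004  0.01 ] shift mm [60.4  1.3 -3.8]
```

Then I'll lift well clear and pull back along the deck so both cameras can see.

```bash
python3 -m pendant '{"xyz":[[0.010,0,0],[0.020,0,0],[0.030,0,0],[0.040,0,-0.002],[0.050,0,-0.004],[0.060,0,-0.005],[0.060,0,-0.005],[0.040,0,-0.03],[0.010,0,-0.065],[-0.030,0,-0.08]],"turn":[[0,0,0],[0,0,0],[0,0,0],[0,0,0],[0,0,0],[0,0,0],[0,0,0],[0,0,0],[0,0,0],[0,0,0]]}' 0.03 2>&1 | tail -1
python3 -m pendant '{"xyz":[[-0.040,0,-0.01],[-0.080,0,-0.02],[-0.100,0,-0.03],[-0.100,0,-0.03],[-0.100,0,-0.03],[-0.100,0,-0.03]],"turn":[[0,0,0],[0,0,0],[0,0,0],[0,0,0],[0,0,0],[0,0,0]]}' 0.03 2>&1 | tail -1
python3 - <<'E'
from h import *
tgt([-.2,0,.12])
im=camera("top")
cv2.imwrite("pics/t7.png",cv2.resize(cv2.cvtColor(im,cv2.COLOR_RGB2BGR)[160:320,180:420],None,fx=3.2,fy=3.2,interpolation=cv2.INTER_CUBIC))
TL=T@L
for x in(-.043,-.129):
    q=proj("top",[w(TL,[x+a,b,.025]) for a,b in((0,0),(-.043,-.043),(.043,-.043),(.043,.043),(-.043,.043))]);print(x,((q-[180,160])*3.2).round().tolist())
for g in (0,.06,.2):
    print(g,((proj("top",w(TL,[.004,.068-.143*np.cos(g),.016+.143*np.sin(g)]))-[180,160])*3.2).round())
E
```

```text
finger_gap: 0.0299
finger_gap: 0.0302
now chute [-0.2024 -0.0061  0.1175] turn->A [0.6 0.1 0.9] f [ 0.3  0.3 -0.4] t 15.4333
[-0.2   0.    0.12] shift mm [ 2.5 -6.1 -2.6]
-0.043 [[187.0, 253.0], [215.0, 190.0], [135.0, 220.0], [159.0, 315.0], [241.0, 287.0]]
-0.129 [[270.0, 223.0], [299.0, 158.0], [215.0, 190.0], [241.0, 287.0], [326.0, 257.0]]
0 [[128. 187.]]
0.06 [[123. 187.]]
0.2 [[110. 189.]]
```

View pics/t7.png

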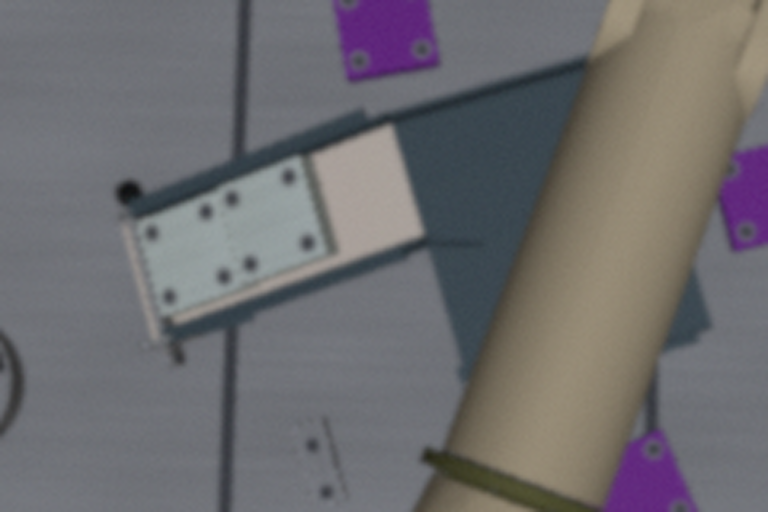

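The ball is at (128,192), against a predicted (128,187) for angle 0. The mean hole positions are (188,254) and (270,221), against predictions of (187,253) and (270,223) for plates at lane x −43 and −129 mm. All agree, so I'll hand it in.

```bash
python3 -c "
from bench import *
print(sign_off())"
```

```text
the job is handed in; nothing more can be done
None
```

The job is done and handed in at about 15.4 s. I swung the gate down first, while both plates were still on the deck. Then I pushed the bay plate sideways to square both plates up, pushed the first one over the edge, and did the same with the second.

**Gate:** it gave 13 N back at its stop height when I pressed it. In the last top view the ball column matched angle 0 exactly, and the row was 5 px off in a 3.2× crop.

**Plates:** measured from their holes in the last top view, the centres sit within about 1 px of where they should be, at lane x −43 and −129 mm. They look one behind the other, square and near mid-lane. I checked this from the top camera only and took no last side view, so that they lie flat is inferred from the fit.

**Other objects:** the arm never went near the chuck, drill case, oil bottle or spare jaw, but I did not re-measure them. The arm ended clear of the chute.

**One slip:** my first move was typed in mm instead of m. The per-row limit capped it, and the arm ended about 26 mm short of the target without touching anything.

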